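Clip the razor scraper into its sloping dock

ROBOT

A 7-joint arm with a two-finger parallel gripper is mounted at the origin on the work surface; the furniture and walls round the work are solid. World frame = base frame: x ahead of the robot, y to its left, z up, the work surface at z = 0. Lengths are in m, angles in rad, forces in N, time in s.
With the tool pointing down it reaches from about 0.425 to 0.825 m from the base axis. Payload 3.6 kg.
Tool frame: the origin (TCP) lies at the very end of the fingers, on their centre line; the grasp point (between the pads) lies 19 mm behind it; z points along the fingers, y is the line along which they close (so a half turn about z gives the same grasp; the last joint's range is limited). The gripper opens to 85 mm and grips with 20 to 120 N. Pads are 22 mm wide; open, the fingers measure 114 mm over their backs; the gripper's body (76 mm by 85 mm) begins 54 mm behind the grasp point. The pads swing forward as they close: fully open they stand 13 mm farther back than shut.
Start: joints at [1.214, 0.615, -0.013, 1.423, 0.008, 1.103, -0.04], TCP at [0.211, -0.615, 0.231] pointing down, gripper open.
Joint ranges: [-3.12, 3.12], [-0.3, 2.06], [-1.34, 1.32], [0.26, 2.42], [-1.36, 4.5], [0.01, 1.98], [-2.84, 2.84]. Speed limits (rad/s): [2.79, 2.79, 3.14, 3.14, 3.14, 3.14, 3.14].

INTERFACE

Orientations are given as [roll, pitch, yaw] about the fixed x, y, z axes, in that order (R = Rz(yaw) Ry(pitch) Rx(roll)).
In Python, from station import r gives the robot as it stands.
- The arm moves only by the shell command python3 -m creep 'ROWS' [FORCE]. ROWS is JSON, a list of rows, each an object with "translation": the shift along the tool's x, y, z in units of 0.4 m (1.0 is 0.4 m), a list of three; "dr": the turn, a rotation vector about the tool's x, y, z in units of 90 degrees (1.0 is 90 degrees), a list of three; "jaw": the finger opening in mm, from 0 to 85.4. In form: [{"translation": [dx, dy, dz], "dr": [wx, wy, wz], "jaw": jaw}, ...]. A call has 1 to 20 rows; each row is the pose to reach, as a shift and turn from the pose commanded when the call began, along the tool's axes at that moment; what a row does not reach only later rows make up. A row lasts 1/8 s, in which the tool goes at most 62.5 mm and 10.7 degrees, less where a joint would pass 70% of its speed; a pose out of reach is approached as far as the arm can. A call with a number of a shift or a turn outside -1 to 1 is refused whole. A call with a gripper value outside its range is refused whole. The fingers move at their own pace and stop on an object; FORCE is the grip in N (left out, the last holds). Time passes only in rows, so rows that repeat a pose let the fingers close. It gives the time, the measured TCP pose, the force, the opening and the grip force at its end, in the units of the state.
- r.read_state(): the state, without advancing time (a new reading comes with each control period).
- r.read_camera(name): name is "side" or "top"; returns the picture (420x560x3 uint8, blue, green, red); there is no depth.
- r.calibration(name): a dict with "vertical_fov" (degrees; the focal length in pixels is half the picture's height over the tangent of half this angle, whatever the lens; pixels are square), "cx", "cy" (the principal point, pixels), "camera_from_world" (4x4, takes a point from world to camera coordinates). Camera axes: x right, y down, z forward; pixel columns grow to the right and rows downward; lengths in m; the calibration is good to about 2 mm. A picture is of the moment at which its call begins. calibration takes no time and is no camera call.
- r.job_done(): hands the job in; it is judged then, once.
The state is a dict: "time_s": time; "q": joint angles; "qd": joint speeds; "effort": joint torques, N m; "eef_pos": TCP position; "eef_rot": TCP orientation; "force": force on the tool from outside, world axes, zero at the start; "ft_torque": the same for the moment, N m; "width": finger opening in m; "grip_force": force on a finger pad.
Only numpy, scipy, OpenCV 4.12 (cv2) and the standard library are available. Lean on these libraries where they do the work, as an engineer would, in place of code of your own. Each camera call takes 0.05 s, during which the arm holds its last target. There are 200 camera calls.

TASK

Put away the yellow razor scraper that lies alone to the left of the sloping dock: slide its bare blade into the narrow slot of the dock, slider button upward, and push it past the spring clip until the clip snaps down behind the button and the scraper is fully home. The slot plate can be clamped a little to either side, so feel for the slot. Do not force anything, let go of the scraper, and leave the other things where they stand.

Things in the scene. Friction and masses are not known exactly. Their poses are not given: they have to be found in the camera images.
- scraper: Flat yellow razor scraper, 107 mm long, lying flat. Origin: on its centre line and underside, 54 mm behind the blade edge. -y points to the blade, z out of the upper flat side. Body x -13..13, y -38..54, z 0..10 mm; steel blade x -11..11, y -54..-38, z 4..6 mm; black slider button on top x -5..5, y -12..3, z 10..14 mm. Grip across the 26 mm width, at y 25 to 45.
- blade_edge (a point): Middle of the scraper's blade edge, at (0, -54, 5) mm of the scraper; same axes as the scraper.
- dock: Fixed dark steel foot of the dock, 76 x 124 x 8 mm. Origin at table height, z up, the blade goes in towards its -y. The sloping cradle stands on it, its origin 52 mm above this one.
- cradle: Fixed sloping aluminium cradle on the dock. Frame: x across, -y towards the slot and 35 degrees below level, z square to the slope. When the scraper is home its axes lie along these and its origin at y 0, z 0, and at the x of the slot. Tongue (polished steel rail under the scraper): x -9..9, y -38..13 mm, top at z 0, rear end sloping down to y 21. Back wall: y -68..-60, x -31..31, z -18..15 mm.
- slot_middle (a point): Point (0, -38, 5) mm of the cradle: mouth of the blade slot if its plate were centred. The dark slot plate (46 mm wide, y -58..-38, z -10..14 mm) is clamped on the cradle up to 6 mm to either side (x) of this, unmeasured: see or feel where. Slot 26 mm wide, 5 mm high, through to the back wall; a blade off it meets the flat face 16 mm before home; home, the body's front meets that face.
- clip (a joint): Angle (rad) of the spring clip, hinged on the back wall; 0 at rest, grows as its roller is lifted. The 10 mm scraper body passes under it freely; the button lifts it to about 0.02 from some 25 mm before home, and it drops back to 0 behind the button in the last 5 mm. Pushing the button under takes roughly 4 to 10 N along the slope.
- clip_nose (a point): Axis of the clip's white nylon roller nose (radius 8 mm, 20 mm long, across), at rest at (0, 8.6, 20.5) mm of the cradle: 12.5 mm remain between it and the tongue. A steel leaf runs from it to the hinge at (0, -64, 23) mm of the cradle. Nothing of the dock stands over 29 mm above the tongue, or behind 21 mm (+y).
- dropper: Bystander: dropper bottle with a black bulb top, 27 mm diameter, 86 high, origin under its base.
- nozzle_pot: Bystander: small pale round pot, 25 mm diameter, 34 high, origin under its base.
- tape_roll: Bystander: roll of masking tape lying flat, 77 mm diameter, 24 high, origin under its centre.
Mind the look-alikes: they are no part of the job. There is more than one size of the scraper; the one meant has the size given above.

How it is judged:
By the outcome, as a careful person would: the job done as asked, in the order asked, and still so for the second after the job is handed in, with the robot touching nothing.
It also fails if it takes over 58 s, if anything falls off the work surface, if the arm or the gripper's body presses on something with over 40 N, if the wrist force passes 120 N, or if a joint passes its speed limit or range.

## Working session

There is one attempt and no reset: what is moved stays moved. The work goes in short steps, Python scripts to look and compute and a shell command to move; the robot and the scene stay as the last step left them, time stands still between calls to the robot, and variables do not carry over. Pictures are saved under pics/ and viewed, at most 10 in all, crops included, and the job is handed in when it is done.

```bash
mkdir -p pics; ls; python3 - <<'E'
from station import r
import cv2,numpy as np
for n in("side","top"):
    im=r.read_camera(n); cv2.imwrite(f"pics/{n}0.png",im)
    c=r.calibration(n); print(n,c["vertical_fov"],c["cx"],c["cy"],np.round(c["camera_from_world"],4).tolist())
s=r.read_state(); print({k:np.round(v,4).tolist() for k,v in s.items()})
E
```

```text
pics
side 47.470677461222834 290.4535456488702 207.16835699542892 [[-0.982, -0.1882, 0.013, 0.5899], [-0.116, 0.5477, -0.8286, 0.1038], [0.1488, -0.8152, -0.5597, 0.8607], [0.0, 0.0, 0.0, 1.0]]
top 42.68724508130326 283.62564344679816 211.18028791837034 [[0.0195, -0.9998, -0.0084, 0.0339], [-0.9919, -0.0183, -0.1258, 0.5669], [0.1256, 0.0108, -0.992, 1.012], [0.0, 0.0, 0.0, 1.0]]
{'time_s': 0.1, 'q': [1.2135, 0.6158, -0.0126, 1.4247, 0.0081, 1.1034, -0.0404], 'qd': [-0.0013, -0.0017, 0.0, -0.0032, 0.0026, 0.0015, 0.0005], 'effort': [0.0012, -47.0385, 0.2602, -17.1572, 0.0101, 0.0058, -0.0], 'eef_pos': [0.2109, -0.6141, 0.2303], 'eef_rot': [-3.1393, -0.0, 0.3309], 'force': [-0.9244, -0.0912, -0.7576], 'ft_torque': [-0.0337, 0.0127, 0.0076], 'grip_force': 0.0, 'width': 0.0852}
```

View pics/top0.png

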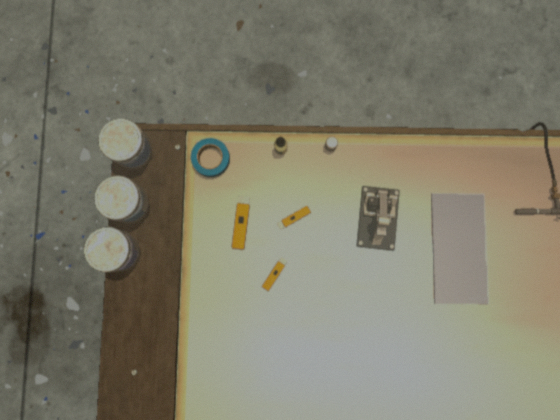

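View pics/side0.png

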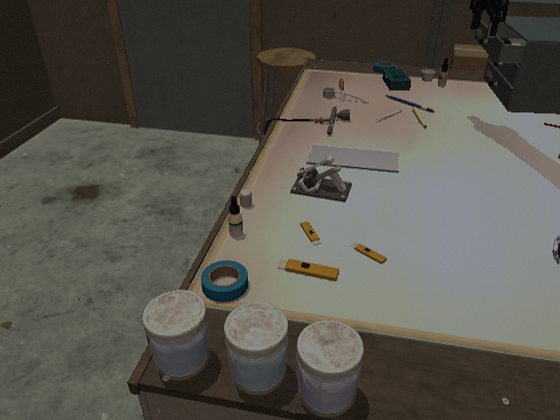

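```bash
cat > h.py <<'E'
import cv2,numpy as np
from station import r
class Cam:
    def __init__(s,n):
        c=r.calibration(n); s.T=np.array(c["camera_from_world"]); s.f=210/np.tan(np.radians(c["vertical_fov"]/2)); s.c=np.array([c["cx"],c["cy"]])
        s.R=s.T[:3,:3]; s.o=-s.R.T@s.T[:3,3]
    def ray(s,p): return s.R.T@np.append((np.array(p)-s.c)/s.f,1)
    def plane(s,p,z):
        d=s.ray(p); return s.o+d*(z-s.o[2])/d[2]
    def px(s,X):
        q=s.R@np.array(X)+s.T[:3,3]; return q[:2]/q[2]*s.f+s.c
def tri(A,p,B,q):
    a,b=A.ray(p),B.ray(q); t=np.linalg.lstsq(np.c_[a,-b],B.o-A.o,rcond=None)[0]
    P,Q=A.o+a*t[0],B.o+b*t[1]; return (P+Q)/2,np.linalg.norm(P-Q)
E
python3 - <<'E'
from h import *
for n in("top","side"):
    C=Cam(n); im=cv2.imread(f"pics/{n}0.png"); h=cv2.cvtColor(im,cv2.COLOR_BGR2HSV)
    m=cv2.inRange(h,(10,170,90),(28,255,255)); print(n)
    for c in cv2.findContours(m,cv2.RETR_EXTERNAL,cv2.CHAIN_APPROX_NONE)[0]:
        if cv2.contourArea(c)<60: continue
        w=np.array([C.plane(p[0],.01)[:2] for p in c],np.float32)
        print(np.round(c.mean(0)[0]),[np.round(v,4) for v in cv2.minAreaRect(w)])
im=cv2.imread("pics/top0.png")
a=cv2.resize(im[190:300,220:320],None,fx=4,fy=4,interpolation=cv2.INTER_CUBIC)
b=cv2.resize(im[175:260,345:410],None,fx=6,fy=440/85,interpolation=cv2.INTER_CUBIC)
cv2.imwrite("pics/c1.png",np.hstack([a,b]))
E
```

```text
top
[273. 276.] [array([0.4412, 0.0638]), array([0.0126, 0.0559]), np.float64(57.3682)]
[296. 216.] [array([0.5605, 0.0208]), array([0.0127, 0.0566]), np.float64(30.9356)]
[240. 226.] [array([0.5387, 0.131 ]), array([0.0224, 0.0879]), np.float64(84.5211)]
side
[311. 268.] [array([0.5385, 0.1325]), array([0.025 , 0.0901]), np.float64(84.5534)]
[370. 253.] [array([0.4411, 0.0689]), array([0.0154, 0.0582]), np.float64(57.7992)]
[309. 231.] [array([0.5594, 0.0259]), array([0.0155, 0.0584]), np.float64(30.8079)]
```

View pics/c1.png

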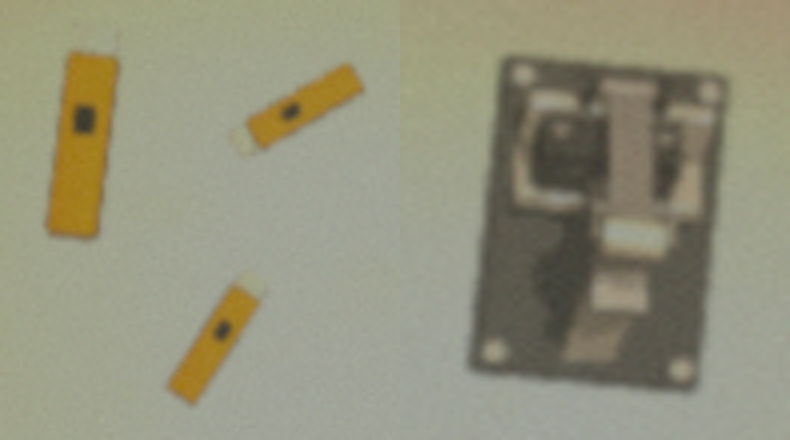

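Candidates: big scraper at top px (240,226), with body about 90×25 mm; small ones at (296,216) and (273,276), with bodies about 57 mm. The crop confirms the big one, button up and blade towards +x, so that is the one I choose. The dock is at about (379,218).

```bash
cat >> h.py <<'E'
from scipy.spatial.transform import Rotation as Ro
def rows(*targets):
    s=r.read_state(); R0=Ro.from_euler("xyz",s["eef_rot"]); p0=np.array(s["eef_pos"])
    for p,rot in targets:
        Rt=rot if isinstance(rot,Ro) else Ro.from_euler("xyz",rot)
        print(np.round(R0.inv().apply(np.array(p)-p0)/.4,3).tolist(),np.round((R0.inv()*Rt).as_rotvec()/(np.pi/2),3).tolist())
E
python3 - <<'E'
from h import *
P=np.pi
rows(([.46,-.38,.22],[P,0,.25]),([.56,-.1,.2],[P,0,.1]),([.511,.1343,.09],[P,0,-.096]),([.511,.1343,.003],[P,0,-.096]))
for n in("top","side"):
    C=Cam(n); print(n,C.o)
C=Cam("top")
for p in [(362.5,186),(399.5,189.5),(394.5,250.3),(356.7,246.5)]: print(C.plane(p,.008))
a=cv2.imread("pics/top0.png")[178:258,350:408]; b=cv2.imread("pics/side0.png")[145:205,282:362]
a=cv2.resize(a,None,fx=7,fy=7,interpolation=cv2.INTER_CUBIC)
b=cv2.resize(b,None,fx=4.9,fy=4.9,interpolation=cv2.INTER_CUBIC)
b=np.vstack([b,np.zeros((560-b.shape[0],b.shape[1],3),np.uint8)])
cv2.imwrite("pics/c2.png",cv2.convertScaleAbs(np.hstack([a,b]),alpha=1.5))
E
```

```text
[0.779, -0.351, 0.026] [-0.001, 0.0, 0.051]
[1.243, -0.932, 0.078] [-0.001, 0.0, 0.147]
[1.317, -1.525, 0.354] [-0.001, 0.0, 0.272]
[1.317, -1.524, 0.572] [-0.001, 0.0, 0.272]
top [0.43452543 0.03327902 1.07551496]
side [0.46326145 0.75582192 0.56013119]
[ 0.62367242 -0.11272161  0.008     ]
[ 0.6178811  -0.18695817  0.008     ]
[ 0.49565606 -0.17615367  0.008     ]
[ 0.50175933 -0.10136493  0.008     ]
```

View pics/c2.png

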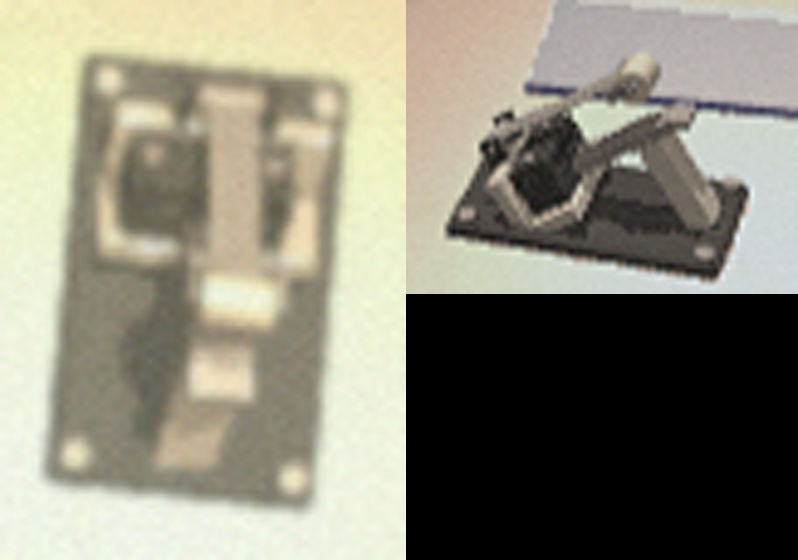

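Crop: the roller is at top px (384.3,220.9) and the dark slot plate spans columns of about 367–391, seemingly shifted left (+x of the dock). Now I check the frame and move to above the scraper.

```bash
cat >> h.py <<'E'
h=np.radians(-5.1)  # heading of blade direction at dock
DO=np.array([.5597,-.1443,0])
Rd=Ro.from_euler("z",h+np.pi/2); Rc=Rd*Ro.from_euler("x",35,degrees=True)
CO=DO+[0,0,.052]
def cr(p): return CO+Rc.apply(np.array(p)/1000)       # cradle mm -> world
def oncr(C,p,z):   # pixel onto cradle plane z (mm)
    o=Rc.inv().apply(C.o-CO)*1000; d=Rc.inv().apply(C.ray(p)); return o+d*(z-o[2])/d[2]
E
python3 - <<'E'
from h import *
T,S=Cam("top"),Cam("side")
ct=lambda u,v:(350+u/7-.43,178+v/7-.43); cs=lambda u,v:(282+(u-406)/4.9-.4,145+v/4.9-.4)
print("roller pred",(T.px(cr([0,8.6,20.5]))),S.px(cr([0,8.6,20.5])),"seen",ct(240,300),cs(640,76))
print("roller tri",tri(T,ct(240,298),S,cs(640,76)),cr([0,8.6,20.5]))
for u in(97,118,286,327): print(u,oncr(T,ct(u,190),14))
print("tongue low",oncr(T,ct(192,370),0),oncr(T,ct(254,375),0))
E
python3 -m creep '[{"translation":[0.779,-0.351,0.026],"dr":[0,0,0.05],"jaw":60},{"translation":[0.779,-0.351,0.026],"dr":[0,0,0.05],"jaw":60},{"translation":[0.779,-0.351,0.026],"dr":[0,0,0.05],"jaw":60},{"translation":[0.779,-0.351,0.026],"dr":[0,0,0.05],"jaw":60},{"translation":[0.779,-0.351,0.026],"dr":[0,0,0.05],"jaw":60},{"translation":[1.0,-0.932,0.06],"dr":[0,0,0.147],"jaw":60},{"translation":[1.0,-0.932,0.06],"dr":[0,0,0.147],"jaw":60},{"translation":[1.0,-0.932,0.06],"dr":[0,0,0.147],"jaw":60},{"translation":[1.0,-0.932,0.06],"dr":[0,0,0.147],"jaw":60},{"translation":[1.0,-0.932,0.06],"dr":[0,0,0.147],"jaw":60}]' 80
```

```text
roller pred [384.35016439 211.42374834] [320.29862987 159.49302505] seen (383.85571428571427, 220.42714285714285) (329.35510204081635, 160.11020408163265)
roller tri (array([ 0.54628963, -0.14347785,  0.07525893]), np.float64(0.002903147070771879)) [ 0.56439495 -0.14471901  0.07372537]
97 [38.17134579 -9.18541757 14.        ]
118 [ 32.42244802 -10.02389295  14.        ]
286 [-13.74531801 -16.75745076  14.        ]
327 [-25.06032943 -18.40774251  14.        ]
tongue low [10.7557496  39.70890906  0.        ] [-5.81940298e+00  3.91247059e+01 -1.13686838e-13]
time_s: 1.35
eef_pos: [0.4683, -0.1269, 0.2069]
eef_rot: [-3.139, 0.001, 0.108]
force: [0.8, -0.8, -0.1]
width: 0.0602
grip_force: 0.0
```

```bash
sed -i 's/^CO=.*/CO=DO+[0,0,.052]-.018*np.array([np.cos(h),np.sin(h),0])+.001*np.array([-np.sin(h),np.cos(h),0])/' h.py
python3 -m creep '[{"translation":[0,0,0],"dr":[0,0,0],"jaw":60}]'
python3 - <<'E'
from h import *
P=np.pi
rows(([.511,.1343,.09],[P,0,-.096]))
T=Cam("top")
ct=lambda u,v:(350+u/7-.43,178+v/7-.43)
for u in(97,118,286,327): print(u,oncr(T,ct(u,190),14))
print("tongue low",oncr(T,ct(192,370),0),oncr(T,ct(254,375),0))
E
```

```text
time_s: 1.48
eef_pos: [0.4683, -0.1301, 0.2071]
eef_rot: [-3.141, 0.001, 0.105]
force: [-0.3, -1.2, 0.5]
width: 0.0597
grip_force: 0.0
[0.175, -0.646, 0.293] [-0.001, 0.0, 0.128]
97 [ 35.40061034 -33.80294576  14.        ]
118 [ 29.57191959 -34.65305893  14.        ]
286 [-17.23664127 -41.48007651  14.        ]
327 [-28.70870167 -43.15327382  14.        ]
tongue low [7.64423482e+00 1.59398667e+01 1.13686838e-13] [-9.15672598e+00  1.53477047e+01  1.13686838e-13]
```

```bash
python3 -m creep '[{"translation":[0.175,-0.646,0.2],"dr":[0,0,0.128],"jaw":60},{"translation":[0.175,-0.646,0.2],"dr":[0,0,0.128],"jaw":60},{"translation":[0.175,-0.646,0.2],"dr":[0,0,0.128],"jaw":60},{"translation":[0.175,-0.646,0.293],"dr":[0,0,0.128],"jaw":60},{"translation":[0.175,-0.646,0.35],"dr":[0,0,0.128],"jaw":60},{"translation":[0.175,-0.646,0.35],"dr":[0,0,0.128],"jaw":60},{"translation":[0.175,-0.646,0.35],"dr":[0,0,0.128],"jaw":60}]'
python3 - <<'E'
from h import *
P=np.pi
rows(([.511,.1343,.003],[P,0,-.096]))
im=r.read_camera("side"); cv2.imwrite("pics/s2.png",cv2.resize(im[170:320,230:430],None,fx=4,fy=4))
E
```

```text
time_s: 2.35
eef_pos: [0.5131, 0.1293, 0.0673]
eef_rot: [3.14, -0.0, -0.104]
force: [0.4, -0.8, -0.2]
width: 0.06
grip_force: 0.0
[-0.006, -0.012, 0.161] [0.001, -0.0, -0.005]
```

View pics/s2.png

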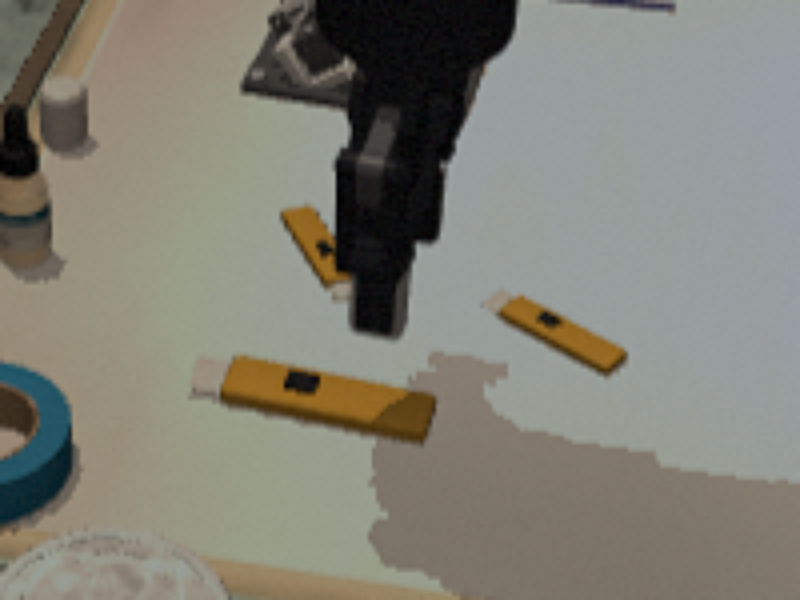

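The picture shows the fingers above the rear of the big scraper, crop (380,330), with the blade at crop (205,378).

```bash
python3 -m creep '[{"translation":[-0.006,-0.012,0.05],"dr":[0,0,-0.005],"jaw":42},{"translation":[-0.006,-0.012,0.1],"dr":[0,0,-0.005],"jaw":42},{"translation":[-0.006,-0.012,0.13],"dr":[0,0,-0.005],"jaw":42},{"translation":[-0.006,-0.012,0.15],"dr":[0,0,-0.005],"jaw":42},{"translation":[-0.006,-0.012,0.157],"dr":[0,0,-0.005],"jaw":42},{"translation":[-0.006,-0.012,0.157],"dr":[0,0,-0.005],"jaw":42}]'
python3 -m creep '[{"translation":[0,0,0],"dr":[0,0,0],"jaw":32},{"translation":[0,0,0],"dr":[0,0,0],"jaw":20},{"translation":[0,0,0],"dr":[0,0,0],"jaw":20},{"translation":[0,0,0],"dr":[0,0,0],"jaw":20},{"translation":[0,0,0],"dr":[0,0,0],"jaw":20}]' 80
```

```text
time_s: 3.15
eef_pos: [0.5106, 0.1368, 0.0048]
eef_rot: [-3.141, -0.001, -0.093]
force: [0.0, -0.2, -0.2]
width: 0.042
grip_force: 0.0
time_s: 3.78
eef_pos: [0.5106, 0.1368, 0.0055]
eef_rot: [-3.141, -0.001, -0.094]
force: [-1.7, 0.4, 5.7]
width: 0.0227
grip_force: 77.8
```

```bash
cat >> h.py <<'E'
GY,GZ=36.3,5.  # TCP in scraper frame, mm
Rt=Rc*Ro.from_matrix([[0,-1,0],[-1,0,0],[0,0,-1]])
def tcp(x,y,z): return cr([x,y+GY,z+GZ])
E
python3 - <<'E'
from h import *
P=np.pi
print(tcp(4,84,3),Rt.as_euler("xyz"))
rows(([.5106,.1368,.15],[P,0,-.093]),([.46,.0,.19],Rt),(tcp(4,90,12),Rt))
E
```

```text
[ 0.44863232 -0.1293676   0.12755446] [ 3.14159265  0.61086524 -0.08901179]
[0.0, 0.0, -0.361] [-0.0, -0.001, -0.0]
[-0.094, 0.352, -0.461] [-0.001, -0.389, -0.003]
[-0.091, 0.677, -0.332] [-0.001, -0.389, -0.003]
```

```bash
python3 -m creep '[{"translation":[0,0,-0.06],"dr":[0,0,0],"jaw":15},{"translation":[0,0,-0.2],"dr":[0,0,0],"jaw":15},{"translation":[0,0,-0.361],"dr":[0,0,0],"jaw":15},{"translation":[0,0.1,-0.44],"dr":[0,-0.1,0],"jaw":15},{"translation":[-0.05,0.2,-0.461],"dr":[0,-0.2,0],"jaw":15},{"translation":[-0.094,0.3,-0.461],"dr":[0,-0.3,0],"jaw":15},{"translation":[-0.094,0.4,-0.461],"dr":[0,-0.389,-0.003],"jaw":15},{"translation":[-0.094,0.5,-0.461],"dr":[0,-0.389,-0.003],"jaw":15},{"translation":[-0.09,0.6,-0.42],"dr":[0,-0.389,-0.003],"jaw":15},{"translation":[-0.09,0.677,-0.38],"dr":[0,-0.389,-0.003],"jaw":15},{"translation":[-0.09,0.677,-0.332],"dr":[0,-0.389,-0.003],"jaw":15},{"translation":[-0.09,0.677,-0.332],"dr":[0,-0.389,-0.003],"jaw":15},{"translation":[-0.09,0.677,-0.332],"dr":[0,-0.389,-0.003],"jaw":15}]'
python3 - <<'E'
from h import *
print(tcp(4,90,12))
for n,(u,v) in dict(top=(340,175),side=(270,130)).items():
    im=r.read_camera(n); cv2.imwrite(f"pics/{n}3.png",im)
    c=im[v:v+100,u:u+80]; c=cv2.resize(c,None,fx=5,fy=5,interpolation=cv2.INTER_CUBIC); globals()[n]=c
cv2.imwrite("pics/c3.png",cv2.convertScaleAbs(np.hstack([top,side]),alpha=1.5))
E
```

```text
time_s: 5.4
eef_pos: [0.4497, -0.1288, 0.1378]
eef_rot: [-3.139, 0.61, -0.086]
force: [-1.3, 0.8, -0.4]
width: 0.0226
grip_force: 78.3
[ 0.44887861 -0.12938958  0.13836829]
```

View pics/c3.png

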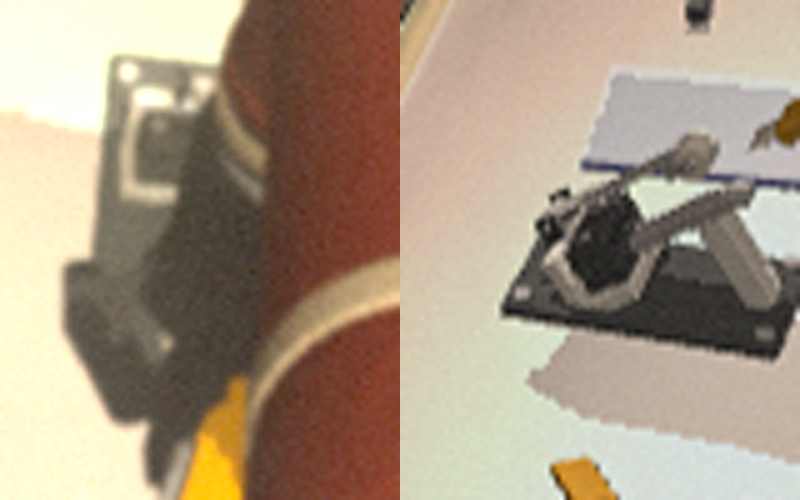

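Top view: the arm covers the dock. Side view: roller at px (329,159), blade tip at about (342,158), beside and above the tongue end. I take a wider side crop and compare with the prediction.

```bash
python3 - <<'E'
from h import *
S=Cam("side"); s=r.read_state(); R=Ro.from_euler("xyz",s["eef_rot"]); p=np.array(s["eef_pos"])
Rs=R*Ro.from_matrix([[0,-1,0],[-1,0,0],[0,0,-1]]).inv(); 
W=lambda q:p+Rs.apply((np.array(q)-[0,GY,GZ])/1000)
for q in([11,-54,5],[-11,-54,5],[13,-38,10],[13,-38,0],[5,-12,14],[13,54,0]): print(q,S.px(W(q)).round(1))
print("roller",S.px(cr([10,8.6,20.5])).round(1),"tongue",S.px(cr([9,13,0])).round(1),S.px(cr([-9,13,0])).round(1),"plate",[S.px(cr([x,-38,14])).round(1) for x in(26,29,-20,-17)])
im=cv2.imread("pics/side3.png")[125:200,285:385]
cv2.imwrite("pics/c4.png",cv2.convertScaleAbs(cv2.resize(im,None,fx=8,fy=8,interpolation=cv2.INTER_CUBIC),alpha=1.7))
E
```

```text
[11, -54, 5] [338.2 160.6]
[-11, -54, 5] [340.2 155.9]
[13, -38, 10] [343.4 156.1]
[13, -38, 0] [345.9 160. ]
[5, -12, 14] [354.  147.7]
[13, 54, 0] [385.9 141.7]
roller [327.4 163.1] tongue [334.2 169.8] [335.9 165.9] plate [array([309.2, 177.4]), array([308.9, 178.1]), array([314.3, 167.3]), array([314., 168.])]
```

View pics/c4.png

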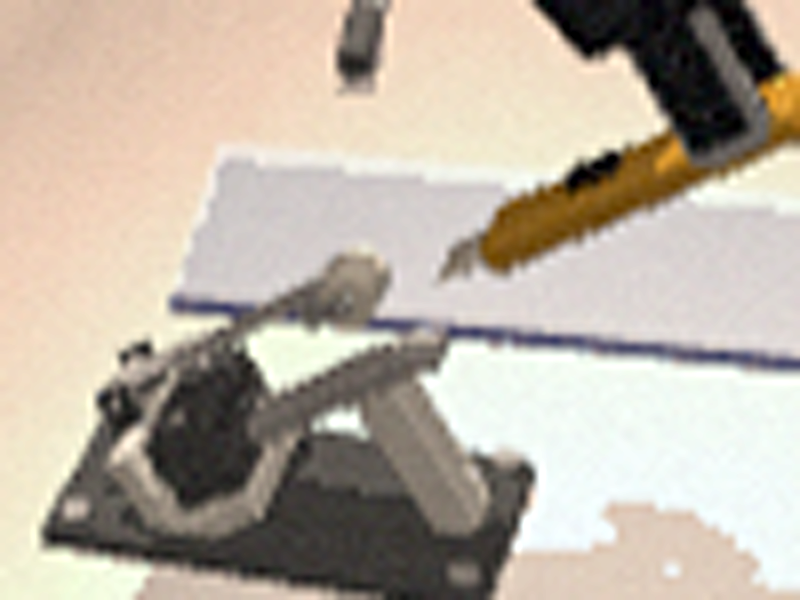

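The side crop shows the blade tip at px (340,160), roller at (329,161) and tongue crest at about (335,167). The prediction agrees within about 2 px; the dock comes out about 1.5 mm higher than modelled. The slot plate is about +5.5 mm in x. I align and feed the blade under the roller.

```bash
sed -i 's/+.001\*np.array(\[-np.sin(h),np.cos(h),0\])/+.0015*Rc.apply([0,0,1])/; ' h.py; python3 - <<'E'
import re
t=open("h.py").read().split("\n")
i=[k for k,l in enumerate(t) if l.startswith("CO=")][0]; l=t.pop(i)
j=[k for k,l2 in enumerate(t) if l2.startswith("Rd=")][0]; t.insert(j+1,l)
t.append('''def where():
    s=r.read_state(); q=Rc.inv().apply(np.array(s["eef_pos"])-CO)*1000-[0,GY,GZ]
    print("t",s["time_s"],"orig in cradle",q.round(1),"F cradle",Rc.inv().apply(s["force"]).round(1),"w",round(s["width"],4),"clean rot",((Rt.inv()*Ro.from_euler("xyz",s["eef_rot"])).as_rotvec(degrees=True)).round(2))''')
open("h.py","w").write("\n".join(t)+"\n")
E
python3 - <<'E'
from h import *
where(); rows((tcp(5.5,86,1.5),Rt),(tcp(5.5,56,1.5),Rt))
E
```

```text
t 5.5 orig in cradle [ 5.6 89.1 10.8] F cradle [-0.4 -0.8 -0.8] w 0.0229 clean rot [ 0.03  0.09 -0.12]
[0.008, 0.0, 0.023] [-0.0, -0.001, 0.001]
[0.083, 0.0, 0.023] [-0.0, -0.001, 0.001]
```

```bash
python3 -m creep '[{"translation":[0.008,0,0.023],"dr":[0,0,0],"jaw":15},{"translation":[0.008,0,0.023],"dr":[0,0,0],"jaw":15},{"translation":[0.03,0,0.023],"dr":[0,0,0],"jaw":15},{"translation":[0.055,0,0.023],"dr":[0,0,0],"jaw":15},{"translation":[0.07,0,0.023],"dr":[0,0,0],"jaw":15},{"translation":[0.083,0,0.023],"dr":[0,0,0],"jaw":15},{"translation":[0.083,0,0.023],"dr":[0,0,0],"jaw":15}]'
python3 - <<'E'
from h import *
where()
S=Cam("side"); im=r.read_camera("side")[125:200,285:385]
cv2.imwrite("pics/c5.png",cv2.convertScaleAbs(cv2.resize(im,None,fx=8,fy=8,interpolation=cv2.INTER_CUBIC),alpha=1.7))
E
```

```text
time_s: 6.38
eef_pos: [0.4712, -0.1312, 0.1104]
eef_rot: [-3.14, 0.611, -0.088]
force: [0.5, -0.2, -0.2]
width: 0.0227
grip_force: 78.3
t 6.375 orig in cradle [ 5.2 55.6  0.4] F cradle [-0.1 -0.5  0.2] w 0.0227 clean rot [ 0.07 -0.03 -0.06]
```

View pics/c5.png

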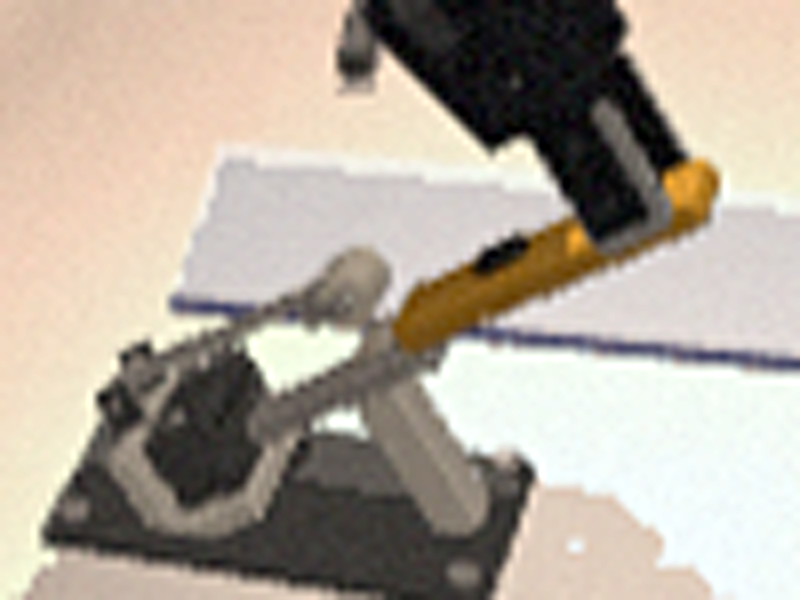

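Blade is between roller and tongue, with the body front (crop 405,345) at the ramp and about level with the tongue. I raise slightly and slide in, watching the force.

```bash
python3 -m creep '[{"translation":[0.005,0,-0.002],"dr":[0,0,0],"jaw":15},{"translation":[0.01,0,-0.002],"dr":[0,0,0],"jaw":15},{"translation":[0.015,0,-0.002],"dr":[0,0,0],"jaw":15},{"translation":[0.02,0,-0.002],"dr":[0,0,0],"jaw":15},{"translation":[0.025,0,-0.002],"dr":[0,0,0],"jaw":15},{"translation":[0.025,0,-0.002],"dr":[0,0,0],"jaw":15}]'; python3 -c "from h import *; where()"
python3 -m creep '[{"translation":[0.005,0,0],"dr":[0,0,0],"jaw":15},{"translation":[0.01,0,0],"dr":[0,0,0],"jaw":15},{"translation":[0.015,0,0],"dr":[0,0,0],"jaw":15},{"translation":[0.015,0,0],"dr":[0,0,0],"jaw":15}]'; python3 -c "from h import *; where()"
```

```text
time_s: 7.18
eef_pos: [0.4797, -0.132, 0.1055]
eef_rot: [-3.14, 0.611, -0.088]
force: [-0.2, 0.1, -0.5]
width: 0.0227
grip_force: 78.3
t 7.175 orig in cradle [ 5.1 45.8  1.3] F cradle [ 0.1 -0.1 -0.6] w 0.0227 clean rot [ 0.06 -0.02 -0.06]
time_s: 7.68
eef_pos: [0.4847, -0.1324, 0.1021]
eef_rot: [-3.14, 0.611, -0.088]
force: [0.3, -0.6, -0.8]
width: 0.0228
grip_force: 78.3
t 7.675 orig in cradle [ 5.2 39.7  1.4] F cradle [-0.6 -0.7 -0.5] w 0.0228 clean rot [ 0.06 -0.01 -0.06]
```

Body is free under the roller. Feel down for the tongue.

```bash
for i in 1 2 3; do case $i in
1) python3 -m creep '[{"translation":[0,0,0.001],"dr":[0,0,0],"jaw":15},{"translation":[0,0,0.002],"dr":[0,0,0],"jaw":15},{"translation":[0,0,0.002],"dr":[0,0,0],"jaw":15}]';;
*) python3 -m creep '[{"translation":[0,0,0.001],"dr":[0,0,0],"jaw":15},{"translation":[0,0,0.001],"dr":[0,0,0],"jaw":15}]';; esac >/dev/null; python3 -c "from h import *; where()"; done
```

```text
t 8.05 orig in cradle [ 5.1 40.   0.6] F cradle [0.5 0.2 0.1] w 0.0226 clean rot [ 0.06 -0.01 -0.05]
t 8.3 orig in cradle [ 5.1 39.9  0.2] F cradle [ 0.6  0.8 -0.3] w 0.0223 clean rot [ 0.06 -0.01 -0.05]
t 8.55 orig in cradle [ 5.1 39.9 -0.2] F cradle [ 0.6  0.7 -0.1] w 0.0229 clean rot [ 0.06 -0.01 -0.06]
```

```bash
for i in 1 2 3 4; do python3 -m creep '[{"translation":[0,0,0.001],"dr":[0,0,0],"jaw":15},{"translation":[0,0,0.001],"dr":[0,0,0],"jaw":15}]' >/dev/null; python3 -c "from h import *; where(); s=r.read_state(); print(Rc.inv().apply(s['ft_torque']).round(2), exit() if 0 else '')"; done
```

```text
t 8.8 orig in cradle [ 5.1 39.9 -0.5] F cradle [-0.3 -0.  -0.7] w 0.0227 clean rot [ 0.06 -0.01 -0.06]
[-0.69 -0.   -0.02] 
t 9.05 orig in cradle [ 5.1 39.9 -0.9] F cradle [ 0.7 -0.3 -0.7] w 0.0226 clean rot [ 0.06 -0.   -0.06]
[-0.6   0.   -0.02] 
t 9.3 orig in cradle [ 5.1 39.9 -1.2] F cradle [-0.4  0.2  0.9] w 0.0227 clean rot [ 0.06  0.01 -0.06]
[-0.7  -0.05 -0.06] 
t 9.55 orig in cradle [ 5.1 39.9 -1.6] F cradle [-0.3 -0.2  1.3] w 0.0228 clean rot [ 0.06  0.01 -0.05]
[-0.69 -0.01 -0.05]
```

```bash
for i in 1 2 3; do python3 -m creep '[{"translation":[0,0,0.001],"dr":[0,0,0],"jaw":15},{"translation":[0,0,0.001],"dr":[0,0,0],"jaw":15}]' >/dev/null; python3 -c "from h import *; where(); s=r.read_state(); print(Rc.inv().apply(s['ft_torque']).round(2), exit() if 0 else '')"; done
```

```text
t 9.8 orig in cradle [ 5.1 39.9 -2. ] F cradle [-0.   0.6  1.4] w 0.0225 clean rot [ 0.06  0.01 -0.05]
[-0.58  0.02  0.02] 
t 10.05 orig in cradle [ 5.1 39.9 -2.4] F cradle [0.3 0.5 2.2] w 0.0224 clean rot [ 0.06  0.01 -0.05]
[-0.56 -0.02  0.06] 
t 10.3 orig in cradle [ 5.1 39.9 -2.8] F cradle [0.2 0.7 2.1] w 0.0228 clean rot [ 0.06  0.01 -0.05]
[-0.56 -0.01 -0.  ]
```

```bash
python3 -m creep '[{"translation":[0,0,-0.0035],"dr":[0,0,0],"jaw":15},{"translation":[0,0,-0.0035],"dr":[0,0,0],"jaw":15}]'>/dev/null; cat > tilt.py <<'E'
from h import *
S=Cam("side")
def tilt(im,o):
    m=cv2.inRange(cv2.cvtColor(im,cv2.COLOR_BGR2HSV),(8,120,40),(30,255,255)); m[190:]=0; m[:,:318]=0
    n,l,st,_=cv2.connectedComponentsWithStats(m); k=1+np.argmax(st[1:,4]); ys,xs=np.where(l==k)
    cols=np.arange(xs.min()+4,xs.min()+24); b=[ys[xs==c].max() for c in cols]; t=[ys[xs==c].min() for c in cols]
    a=S.px(cr(np.array(o)+[13,-38,0])); e=S.px(cr(np.array(o)+[13,30,0]))
    print("box",st[k][:4],"bottom slope",np.polyfit(cols,b,1)[0].round(3),"top",np.polyfit(cols,t,1)[0].round(3),"pred bottom",((e-a)[1]/(e-a)[0]).round(3),"front bottom pred",a.round(1),"fit",np.polyval(np.polyfit(cols,b,1),a[0]).round(1))
if __name__=="__main__":
    tilt(cv2.imread("pics/side3.png"),[5.6,89.1,10.8])
    where(); s=r.read_state(); q=Rc.inv().apply(np.array(s["eef_pos"])-CO)*1000-[0,GY,GZ]
    im=r.read_camera("side"); tilt(im,q); cv2.imwrite("pics/last.png",im)
E
python3 tilt.py
```

```text
box [450  53  37  17] bottom slope 0.077 top 0.043 pred bottom -0.457 front bottom pred [345.9 160. ] fit 58.8
t 10.55 orig in cradle [ 5.1 39.8 -1.7] F cradle [ 0.4 -0.4  1.5] w 0.0228 clean rot [ 0.07 -0.01 -0.06]
box [450  53  38  17] bottom slope 0.047 top 0.018 pred bottom -0.45 front bottom pred [329.1 173.7] fit 61.7
```

```bash
sed -i 's/m\[190:\]=0; m\[:,:318\]=0/m[190:]=0; m[:100]=0; m[:,:318]=0; m[:,420:]=0/' tilt.py; python3 - <<'E'
from tilt import *
tilt(cv2.imread("pics/side3.png"),[5.6,89.1,10.8]); tilt(cv2.imread("pics/last.png"),[5.1,39.8,-1.7])
E
```

```text
box [345 141  29  18] bottom slope -0.433 top -0.476 pred bottom -0.457 front bottom pred [345.9 160. ] fit 158.3
box [328 156  29  17] bottom slope -0.44 top -0.405 pred bottom -0.45 front bottom pred [329.1 173.7] fit 171.8
```

```bash
python3 -m creep '[{"translation":[0.005,0,-0.001],"dr":[0,0,0],"jaw":15},{"translation":[0.012,0,-0.001],"dr":[0,0,0],"jaw":15},{"translation":[0.02,0,-0.001],"dr":[0,0,0],"jaw":15},{"translation":[0.028,0,-0.001],"dr":[0,0,0],"jaw":15},{"translation":[0.032,0,-0.001],"dr":[0,0,0],"jaw":15},{"translation":[0.032,0,-0.001],"dr":[0,0,0],"jaw":15}]'; python3 -c "from h import *; where()"
```

```text
time_s: 11.35
eef_pos: [0.4938, -0.1332, 0.0925]
eef_rot: [-3.14, 0.61, -0.088]
force: [0.6, 0.7, -0.7]
width: 0.0226
grip_force: 78.5
t 11.35 orig in cradle [ 5.2 26.8 -1.2] F cradle [ 0.7 -0.8 -0.2] w 0.0226 clean rot [ 0.06  0.02 -0.06]
```

```bash
for i in 1 2 3 4 5; do python3 -m creep '[{"translation":[0.0025,0,0],"dr":[0,0,0],"jaw":15},{"translation":[0.005,0,0],"dr":[0,0,0],"jaw":15},{"translation":[0.005,0,0],"dr":[0,0,0],"jaw":15}]'>/dev/null; python3 -c "from h import *; where()"; done
```

```text
t 11.725 orig in cradle [ 5.1 25.2 -1.2] F cradle [ 0.1 -0.9  0.4] w 0.0225 clean rot [ 0.06 -0.03 -0.05]
t 12.1 orig in cradle [ 5.1 24.3 -1.5] F cradle [0.3 5.9 1.7] w 0.0225 clean rot [ 0.07 -0.2  -0.04]
t 12.475 orig in cradle [ 5.1 20.7 -1.2] F cradle [-0.6  2.7  1.2] w 0.0227 clean rot [ 0.05  0.05 -0.05]
t 12.85 orig in cradle [ 5.2 18.6 -1.1] F cradle [-0.1  2.1  2. ] w 0.0227 clean rot [ 0.06  0.05 -0.07]
t 13.225 orig in cradle [ 5.2 16.9 -1.1] F cradle [0.6 2.6 0.7] w 0.0228 clean rot [ 0.06  0.01 -0.06]
```

Button is under the roller. Now feel for the slot.

```bash
for i in 1 2 3 4; do python3 -m creep '[{"translation":[0.003,0,0],"dr":[0,0,0],"jaw":15},{"translation":[0.003,0,0],"dr":[0,0,0],"jaw":15}]'>/dev/null; python3 -c "from h import *; where()"; done
```

```text
t 13.475 orig in cradle [ 5.2 15.8 -1.1] F cradle [-0.6  2.1  0.6] w 0.0224 clean rot [ 0.06  0.01 -0.06]
t 13.725 orig in cradle [ 5.2 14.6 -1.1] F cradle [0.3 2.6 1.9] w 0.0231 clean rot [ 0.06  0.01 -0.06]
t 13.975 orig in cradle [ 5.1 13.4 -1.1] F cradle [1.1 2.3 0.9] w 0.0224 clean rot [ 0.06  0.01 -0.06]
t 14.225 orig in cradle [ 5.1 12.2 -1.1] F cradle [-0.3  2.9  1.3] w 0.0226 clean rot [ 0.06  0.01 -0.05]
```

```bash
for i in 1 2 3 4 5; do python3 -m creep '[{"translation":[0.0025,0,0],"dr":[0,0,0],"jaw":15},{"translation":[0.005,0,0],"dr":[0,0,0],"jaw":15},{"translation":[0.005,0,0],"dr":[0,0,0],"jaw":15}]'>/dev/null; python3 -c "from h import *; where()"; done
```

```text
t 14.6 orig in cradle [ 5.1 10.1 -1.1] F cradle [0.5 2.2 2.5] w 0.0229 clean rot [ 0.06  0.01 -0.05]
t 14.975 orig in cradle [ 5.2  8.1 -1.1] F cradle [0.2 2.2 2.4] w 0.0229 clean rot [ 0.06  0.01 -0.06]
t 15.35 orig in cradle [ 5.2  5.9 -1. ] F cradle [-0.6  2.7  2.5] w 0.0229 clean rot [ 0.06  0.05 -0.06]
t 15.725 orig in cradle [ 5.2  3.7 -1. ] F cradle [-0.6  0.1  1.6] w 0.0231 clean rot [ 0.06  0.08 -0.06]
t 16.1 orig in cradle [ 5.2  1.7 -1.1] F cradle [-0.  -0.7  1.8] w 0.0226 clean rot [ 0.06  0.07 -0.06]
```

Resistance dropped at about 4 mm, so the clip fell behind the button. Push gently until the body meets the plate.

```bash
for i in 1 2 3 4 5; do python3 -m creep '[{"translation":[0.002,0,0],"dr":[0,0,0],"jaw":15},{"translation":[0.002,0,0],"dr":[0,0,0],"jaw":15}]'>/dev/null; python3 -c "from h import *; where()"; done
```

```text
t 16.35 orig in cradle [ 5.2  1.3 -1.1] F cradle [-0.6  0.5  2.9] w 0.0228 clean rot [ 0.06  0.02 -0.06]
t 16.6 orig in cradle [ 5.2  0.9 -1.1] F cradle [0.3 1.8 3.8] w 0.023 clean rot [ 0.06 -0.03 -0.06]
t 16.85 orig in cradle [ 5.2  0.8 -1.1] F cradle [0.4 3.2 5.2] w 0.0226 clean rot [ 0.07 -0.13 -0.06]
t 17.1 orig in cradle [ 5.1  0.8 -1.1] F cradle [-0.2  5.4  6.2] w 0.0227 clean rot [ 0.07 -0.24 -0.05]
t 17.35 orig in cradle [ 5.1  0.7 -1.1] F cradle [-0.1  6.2  5.8] w 0.0225 clean rot [ 0.08 -0.34 -0.05]
```

Solid stop at about 0.8 mm with 6 N: home. Release, retreat square to the slope, and look.

```bash
python3 -m creep '[{"translation":[0,0,0],"dr":[0,0,0],"jaw":30},{"translation":[0,0,0],"dr":[0,0,0],"jaw":40},{"translation":[0,0,0],"dr":[0,0,0],"jaw":55},{"translation":[0,0,0],"dr":[0,0,0],"jaw":55},{"translation":[0,0,-0.03],"dr":[0,0,0],"jaw":55},{"translation":[0,0,-0.08],"dr":[0,0,0],"jaw":55},{"translation":[0,0,-0.15],"dr":[0,0,0],"jaw":55},{"translation":[-0.1,0,-0.25],"dr":[0,0,0],"jaw":55},{"translation":[-0.15,0.1,-0.35],"dr":[0,0,0],"jaw":55},{"translation":[-0.15,0.3,-0.35],"dr":[0,0,0],"jaw":55},{"translation":[-0.15,0.45,-0.35],"dr":[0,0,0],"jaw":55},{"translation":[-0.15,0.6,-0.35],"dr":[0,0,0],"jaw":55},{"translation":[-0.15,0.6,-0.35],"dr":[0,0,0],"jaw":55},{"translation":[-0.15,0.6,-0.35],"dr":[0,0,0],"jaw":55}]'
python3 - <<'E'
from h import *
S,T=Cam("side"),Cam("top")
a=r.read_camera("side"); b=r.read_camera("top"); cv2.imwrite("pics/fs.png",a); cv2.imwrite("pics/ft.png",b)
for C,n in((S,"side"),(T,"top")): print(n,[C.px(cr(p)).round(1).tolist() for p in([5.5,54,10],[18.5,-38,0],[5.5,-4,14],[0,8.6,20.5])])
a=cv2.resize(a[130:205,285:365],None,fx=5,fy=5,interpolation=cv2.INTER_CUBIC); b=cv2.resize(b[178:268,345:410],None,fx=6,fy=375/90,interpolation=cv2.INTER_CUBIC)
cv2.imwrite("pics/c6.png",cv2.convertScaleAbs(np.hstack([a,b]),alpha=1.6))
E
```

```text
time_s: 19.1
eef_pos: [0.5265, -0.378, 0.225]
eef_rot: [-3.14, 0.611, -0.09]
force: [0.5, 0.9, 1.0]
width: 0.055
grip_force: 0.0
side [[348.4, 156.9], [313.3, 180.1], [324.3, 166.1], [328.2, 160.1]]
top [[380.4, 242.4], [371.5, 208.5], [379.9, 217.4], [383.7, 220.4]]
```

View pics/c6.png

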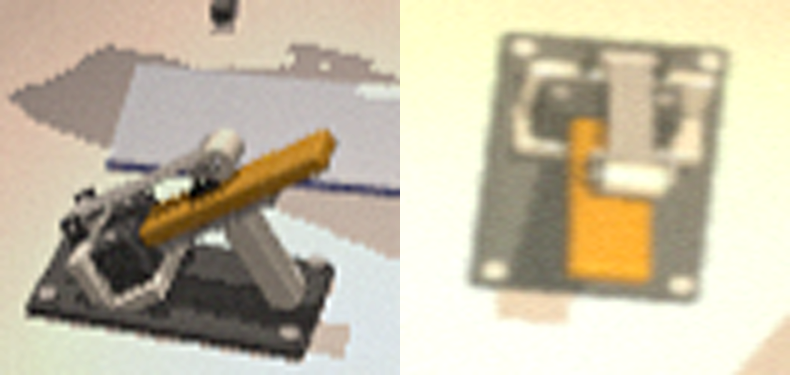

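The last view shows the scraper on the tongue. The body front is against the slot plate (side px 313,177), the blade is out of sight in the slot, the roller is down behind the button at (330,159), and the robot is clear.

```bash
python3 -c "
from station import r
print(r.job_done())"
```

```text
the job is handed in; nothing more can be done
None
```

The scraper is in the dock: I felt the clip drop behind the button, pushed it against a firm stop at about 6 N, let go, moved the arm clear, and handed the job in at about 19 s of the 58 s; no verdict came back.

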